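# Clamp the bowl blank to the first click

### The arm

A 7-joint arm with a two-finger parallel gripper is mounted at the origin on the work surface. World frame = base frame: x ahead of the robot, y to its left, z up, the work surface at z = 0. Lengths are in m, angles in degrees, forces in N, time in s.
With the tool pointing down it reaches from about 0.4 to 0.9 m from the base axis. Payload 5.5 kg.
Tool frame: the origin (TCP) lies at the centre of the arm's flange, where the gripper is bolted on; the fingertips stand 178 mm ahead of it and the grasp point (between the pads) lies 159 mm ahead of it; z points along the fingers, y is the direction in which the jaws open and shut (so a half turn about z gives the same grasp; the last joint's range is limited). The gripper opens to 92 mm and grips with 3 to 60 N. Pads are 19 mm wide; open, the fingers measure 130 mm over their backs; the gripper's body (75 mm by 190 mm) begins 47 mm behind the grasp point.
Start: joints at [82.231, 28.699, -24.465, 88.831, 12.651, 65.22, -12.049], TCP at [0.252, -0.599, 0.405] pointing down, gripper open.
Joint ranges: [-164.97, 164.97], [-17.58, 116.51], [-87.97, 89.64], [11.32, 138.91], [-80.73, 260.73], [10.89, 115.49], [-147.41, 147.41]. Speed limits (degrees/s): [147.25, 147.25, 180, 180, 180, 180, 180].

### API

Orientations are given as [roll, pitch, yaw] about the fixed x, y, z axes, in that order (R = Rz(yaw) Ry(pitch) Rx(roll)).
In Python, from workcell import r gives the robot as it stands. The module is installed in compiled form; this text tells all that it offers.
- The arm moves only by the tool carry_out, never from a script. Its argument "deltas" is one flat list of numbers, 6 for each row, row after row: the shift along the tool's x, y, z in m, then the turn, a rotation vector about the tool's x, y, z in degrees. In form: [tx, ty, tz, ax, ay, az, tx, ty, tz, ax, ay, az, ...]. A call has exactly 8 rows; each row shifts and turns the pose as measured when the row begins, along the tool's axes as they then stand; what a row does not reach is not made up. A row lasts 1/12 s, in which the tool goes at most 41.7 mm and 7.16 degrees, less where a joint would pass 70% of its speed; a pose out of reach is approached as far as the arm can. A call is refused whole if a number of a shift passes 0.0417 or a number of a turn 7.16, either way. A call with a gripper value outside its range is refused whole. "jaw" is the closure, from 0 (fully open) to 1 (shut), set as the call begins (left out, the last holds). The fingers move at their own pace and stop on an object; the grip force is fixed at half the most. Time passes only in rows, so rows that do not move let the fingers close, or fill a call up. It gives the time, the measured TCP pose, the force and the opening at its end, in the units of the state.
- r.sense(): the state, without advancing time (a new reading comes with each control period).
- r.read_camera(name): name is "scene" or "top" or "wrist"; returns a dict with "pixels" (400x640x3 uint8, red, green, blue), "range_z" (400x640 float32, m along the optical axis (not along the pixel's ray), 0 where there is no reading), "K" (3x3 intrinsics, pixels), "dist_coeffs" ([k1, k2, p1, p2, k3] as OpenCV has them; the pictures are not rectified), "position" and "rotation" of the camera in the world. Camera axes: x right, y up, looking along -z (the intrinsics and any distortion apply to the point x, -y, -z); pixel columns grow to the right and rows downward; lengths in m; the calibration is good to about 2 mm. A picture is of the moment at which its call begins.
- r.finish_job(): hands the job in, once; it reports no verdict.
The state is a dict: "time_s": time; "joints": joint angles; "joint_vel": joint speeds; "joint_torque": joint torques, N m; "ee_pos": TCP position; "tool_rot": TCP orientation; "wrist_force": force on the tool from outside, world axes, zero at the start; "torque": the same for the moment, N m; "width": opening from 0.0 (shut) to 1.0 (fully open).
Only numpy, scipy, OpenCV 4.12 (cv2) and the standard library are available. Lean on these libraries where they do the work, as an engineer would, in place of code of your own. Each camera call takes 0.05 s, during which the arm holds its last target. There are 200 camera calls.

### The job

One of the two bench clamps holds a round wooden bowl blank. Tighten that clamp by swinging its lever clockwise (seen from above) until the screw is tight and the lever's slip clutch gives its first click; stop there, before a second click, and let go. Leave the lever of the empty clamp alone.

Things in the scene. Friction and masses are not known exactly. Their poses are not given: they have to be found in the camera images.
- grip (a point): Centre of the upright black round post on the lever of the clamp holding the blank: 20 mm in diameter, 52 mm tall, top 23 mm above this point, 100 mm from the spindle axis. It stands on a level steel bar, top 29 mm below this point; hub and frame lie lower than 15 mm below this point. The post may be taken from above on any two sides; it can turn between the fingers.
- clamp_axis (a point): Point on the upright spindle axis of the clamp holding the blank (pale wooden disc, 150 mm across, 55 mm thick, on this axis), level with grip, in the air. Fixed to the grey frame: z up, x from its column towards the spindle. Heading of the lever (axis to post) from this x, counter-clockwise positive from above: 0.85 - screw - clutch.
- screw (a joint): Turn of the clamp's screw, rad, growing clockwise from above. Starts between 0.2 and 0.7, turns with the lever against light friction (about 1.5 N at the post, stays where left) and comes up solid, tight on the blank, at 1.2.
- clutch (a joint): Slip of the lever ahead of the screw, rad, clockwise; stays where left. 0 until the screw is tight and the lever's torque reaches 0.9 N m (9 N at the post), then slips on at that same steady torque: it clicks first at 0.15 and again at 0.65. Seen: a brass pointer opposite the lever lies in line under the lever's dark tail at 0 and comes out beside it as the clutch slips.
- idle_grip (a point): Centre of the same kind of post on the lever of the other clamp, of the same make, which has nothing on its base. To be left alone.

How it is judged:
By the outcome, as a careful person would: the job done as asked, in the order asked, and still so for the second after the job is handed in, with the robot touching nothing.
It also fails if it takes over 34 s, if anything falls off the work surface, if the arm or the gripper's body presses on something with over 40 N, if the wrist force passes 120 N, or if a joint passes its speed limit or range.

## Working session

There is one attempt and no reset: what is moved stays moved. The work goes in short steps, Python scripts to look and compute and a tool call to move; the robot and the scene stay as the last step left them, time stands still between calls to the robot, and variables do not carry over. Pictures are saved under pics/ and viewed, about 8 in all and at most 12, crops included, and the job is handed in when it is done.

Besides the shell and the picture viewer there is one more tool, called after ">>>" in YAML: its name, and indented under it one key for each argument. carry_out: Moves the arm, as the interface text tells. Its arguments: {"type":"object","properties":{"deltas":{"type":"array"},"jaw":{"type":"number"}},"required":["deltas"]}

```bash
mkdir -p pics; cat > h.py <<'E'
import numpy as np,cv2
from workcell import r
def cam(n,save=None):
    c=r.read_camera(n)
    if save: cv2.imwrite('pics/'+save,c['pixels'][:,:,::-1])
    return c
def world(c):
    h,w=c['range_z'].shape
    u,v=np.meshgrid(np.arange(w),np.arange(h))
    p=np.stack([u,v],-1).reshape(-1,1,2).astype(np.float64)
    q=cv2.undistortPoints(p,np.array(c['K']),np.array(c['dist_coeffs'])).reshape(h,w,2)
    z=c['range_z'];P=np.stack([q[...,0]*z,-q[...,1]*z,-z],-1)
    W=P@np.array(c['rotation']).T+np.array(c['position']);W[z==0]=np.nan
    return W
E
python3 - <<'E'
from h import *
s=r.sense();print(s)
for n in('top','scene'):
    c=cam(n,n+'0.png');W=world(c);np.save(n+'0.npy',W);print(n,c['position'],c['rotation'],c['dist_coeffs'])
E
```

```text
{'time_s': 0.0, 'joints': array([ 82.23188291,  28.75353508, -24.4518049 ,  88.89355066,
        12.65230437,  65.21953262, -12.05027917]), 'joint_vel': array([-0.04871565, -0.01402506, -0.06226266,  0.02445485,  0.10869451,
        0.01938448,  0.05518627]), 'joint_torque': array([ 6.00643743e-04, -5.66596591e+01, -5.81600279e+00, -2.79111546e+01,
       -6.86483039e-02,  3.07701516e-02,  1.49574598e-04]), 'ee_pos': array([ 0.25218087, -0.59868717,  0.40366354]), 'tool_rot': array([-1.79887018e+02, -1.60209030e-03,  2.28501762e+01]), 'wrist_force': array([ 0.5444345 ,  0.42893239, -0.14276619]), 'torque': array([ 0.00122916, -0.06122437,  0.01489355]), 'width': 0.9968692630230618}Traceback (most recent call last):
  File "<stdin>", line 4, in <module>
  File "h.py", line 13, in world
    W=P@np.array(c['rotation']).T+np.array(c['position']);W[z==0]=np.nan
      ~~~~~~~~~~~~~~~~~~~~~~~~~~~^~~~~~~~~~~~~~~~~~~~~~~~
ValueError: operands could not be broadcast together with shapes (400,640) (3,)
```

View pics/top0.png

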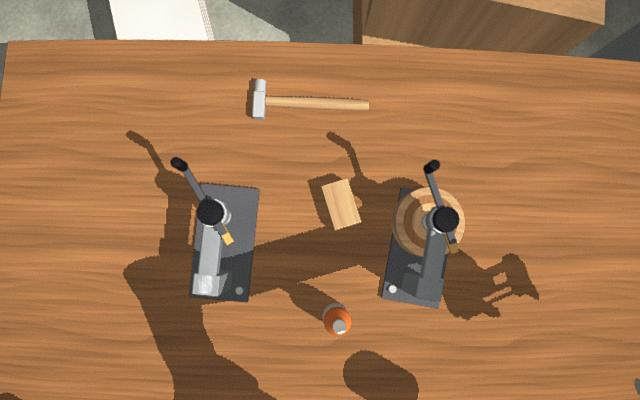

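The top view shows the blank under the right clamp: post at about (432,166), hub at (445,219). The idle clamp is on the left, post at (179,163). The camera rotation comes as three angles, so I'll fix the helper.

```bash
sed -i "s/np.array(c\['rotation'\])/Rm(c['rotation'])/" h.py; cat >> h.py <<'E'
from scipy.spatial.transform import Rotation as Ro
def Rm(a):
    a=np.array(a); return a if a.shape==(3,3) else Ro.from_euler('xyz',a,degrees=True).as_matrix()
E
python3 - <<'E'
from h import *
np.set_printoptions(precision=4,suppress=True)
for n in('top','scene'):
    c=cam(n,n+'0.png');W=world(c);np.save(n+'0.npy',W);print(n,c['position'],c['rotation'],c['dist_coeffs'],c['K'])
    if n=='top':
        for u,v in[(432,166),(433,180),(437,195),(445,219),(405,215),(412,290),(393,289),(300,250),(179,163),(210,212),(455,248),(428,260),(340,320),(340,205)]: print(u,v,W[v,u])
        sub=W[150:240,400:480]; 
        for lo,hi in [(sub[...,2][np.isfinite(sub[...,2])].max()-.012,9)]:
            m=(sub[...,2]>lo); print('topmost',m.sum(),sub[m].mean(0),sub[m].max(0),sub[m].min(0))
        reg=W[155:178,420:445];m=reg[...,2]>np.nanmax(reg[...,2])-.012;print('post',m.sum(),reg[m].mean(0),reg[m].min(0),reg[m].max(0))
E
```

```text
top [0.4841 0.0526 1.0176] [  5.3665  -1.8279 -88.8437] [-0.0972  0.      0.      0.      0.    ] [[457.9227   0.     324.6762]
 [  0.     457.9227 199.7109]
 [  0.       0.       1.    ]]
432 166 [ 0.6231 -0.1599  0.2276]
433 180 [ 0.6058 -0.1759  0.1746]
437 195 [ 0.5772 -0.1825  0.1781]
445 219 [ 0.5322 -0.1952  0.186 ]
405 215 [ 0.5458 -0.1455  0.065 ]
412 290 [ 0.3943 -0.1513  0.1103]
393 289 [ 0.3868 -0.1302  0.0174]
300 250 [ 0.4675  0.0744 -0.0023]
179 163 [0.6174 0.285  0.2273]
210 212 [0.5356 0.2361 0.1841]
455 248 [ 0.4789 -0.2218  0.1618]
428 260 [ 0.4553 -0.1726  0.151 ]
340 320 [ 0.3405 -0.0068  0.149 ]
340 205 [ 0.566  -0.0099  0.0397]
topmost 96 [ 0.6268 -0.1636  0.2266] [ 0.6362 -0.1559  0.2301] [ 0.6183 -0.173   0.2194]
post 96 [ 0.6268 -0.1636  0.2266] [ 0.6183 -0.173   0.2194] [ 0.6362 -0.1559  0.2301]
scene [ 1.1743 -0.0544  1.146 ] [33.4955 -0.5781 82.3327] [-0.1451  0.      0.      0.      0.    ] [[488.4461   0.     319.6758]
 [  0.     488.4461 200.9045]
 [  0.       0.       1.    ]]
```

View pics/scene0.png

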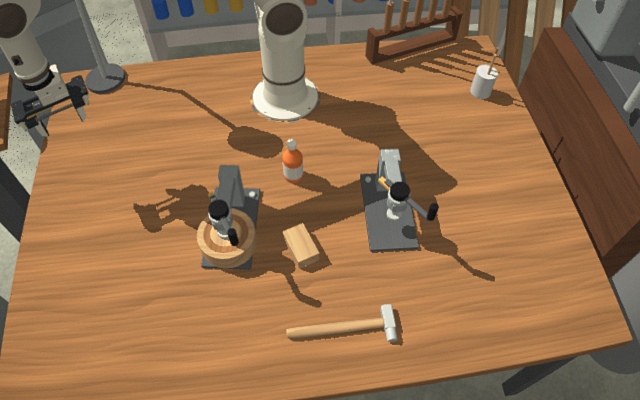

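```bash
python3 - <<'E'
from h import *
from scipy.optimize import least_squares
np.set_printoptions(precision=4,suppress=True)
W=np.load('top0.npy');im=cv2.imread('pics/top0.png')
def reg(a,b,c,d,lo,hi):
    s=W[a:b,c:d];m=(s[...,2]>lo)&(s[...,2]<hi);return s[m]
p=reg(150,180,415,450,.2245,.24);print('post top',len(p),(p.min(0)+p.max(0))/2,p.mean(0),np.ptp(p,0))
p=reg(200,240,425,465,.1815,.19);c,rr=cv2.minEnclosingCircle(p[:,:2].astype(np.float32));print('hub',len(p),p.mean(0),np.median(p,0),c,rr)
p=reg(180,270,385,475,.05,.075);print('blank n',len(p),np.median(p[:,2]))
hull=cv2.convexHull(p[:,:2].astype(np.float32)).reshape(-1,2)
f=least_squares(lambda q:np.hypot(*(hull-q[:2]).T)-q[2],[.53,-.19,.075],loss='soft_l1',f_scale=.001);print('blank fit',f.x)
p=reg(180,310,375,460,.01,.03);rect=cv2.minAreaRect(p[:,:2].astype(np.float32));print('plate',len(p),np.median(p[:,2]),rect)
p=reg(230,300,400,460,.09,.155);vx=cv2.fitLine(p[:,:2].astype(np.float32),cv2.DIST_HUBER,0,.01,.01).ravel();print('arm',len(p),vx,p.mean(0))
cv2.imwrite('pics/crop0.png',cv2.resize(im[140:320,360:500],None,fx=3.3,fy=3.3,interpolation=cv2.INTER_CUBIC))
E
```

```text
post top 84 [ 0.6273 -0.1646  0.2273] [ 0.6273 -0.1643  0.2273] [0.018  0.0167 0.0056]
hub 500 [ 0.5326 -0.1981  0.1856] [ 0.5324 -0.1979  0.1856] (0.5326703190803528, -0.19804908335208893) 0.0241969246417284
blank n 2333 0.06686404751610009
blank fit [ 0.5327 -0.1985  0.0746]
plate 1604 0.012349706875857458 ((0.47957926988601685, -0.18460415303707123), (0.13897311687469482, 0.2507820725440979), 80.77449798583984)
arm 1602 [ 0.9791 -0.2033  0.4514 -0.1808] [ 0.4386 -0.1785  0.1459]
```

View pics/crop0.png

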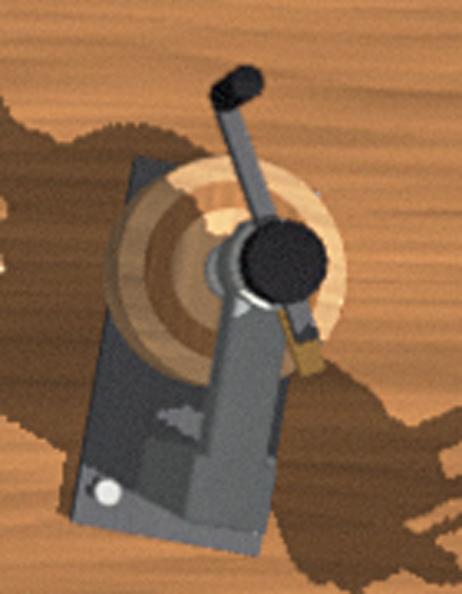

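The measurements agree: post radius 100.5 mm, blank radius 74.6 mm, and the hub and blank centres match. That gives axis (0.5326, -0.1982), post (0.6273, -0.1645) and lever heading +19.6°. The frame heading is about -10.5°, so the screw is at about 0.33. First I'll rise and turn to yaw -25°.

>>> carry_out:
  deltas: [0,0,-0.006,0,0,6,0,0,-0.006,0,0,6,0,0,-0.006,0,0,6,0,0,-0.006,0,0,6,0,0,-0.006,0,0,6,0,0,-0.006,0,0,6,0,0,-0.006,0,0,6,0,0,-0.006,0,0,6]
  jaw: 0

```text
time_s: 0.82
ee_pos: [0.251, -0.5976, 0.4475]
tool_rot: [-179.5, 0.5, -27.2]
wrist_force: [-0.2, -0.2, 1.1]
width: 1.004
```

>>> carry_out:
  deltas: [0.0085,-0.034,0,0,0,0,0.0085,-0.034,0,0,0,0,0.0085,-0.034,0,0,0,0,0.0085,-0.034,0,0,0,0,0.0085,-0.034,0,0,0,0,0.0085,-0.034,0,0,0,0,0.0085,-0.034,0,0,0,0,0.0085,-0.034,0,0,0,0]

```text
time_s: 1.48
ee_pos: [0.4357, -0.3898, 0.4465]
tool_rot: [-179.9, 0.8, -28.9]
wrist_force: [0.7, -0.2, 0.1]
width: 1.0
```

>>> carry_out:
  deltas: [0.008,-0.04,0,0,0.2,0,0.008,-0.04,0,0,0.2,0,0.008,-0.04,0,0,0.2,0,0.008,-0.04,0,0,0.2,0,0.008,-0.04,0,0,0,0,0.008,-0.04,0,0,0,0,0.006,-0.028,0,0,0,0,0.003,-0.012,0,0,0,0]

```text
time_s: 2.15
ee_pos: [0.6269, -0.158, 0.445]
tool_rot: [-179.7, 0.1, -28.6]
wrist_force: [-0.4, 0.7, 0.4]
width: 1.0
```

>>> carry_out:
  deltas: [0.001,0.002,0,0,0,0,0.001,0.002,0.006,0,0,0,0.001,0.001,0.012,0,0,0,0,0,0.012,0,0,0,0,0,0.012,0,0,0,0,0,0.012,0,0,0,0,0,0.006,0,0,0,0,0,0,0,0,0]

```text
time_s: 2.82
ee_pos: [0.6229, -0.171, 0.3752]
tool_rot: [180.0, 0.5, -29.0]
wrist_force: [0.4, 0.2, -0.2]
width: 1.002
```

>>> carry_out:
  deltas: [0,0,0,0,0,0,0,-0.004,0.003,0,0,0,0,-0.003,0.003,0,0,0,0,0,0.002,0,0,0,0,0,0,0,0,0,0,0,0,0,0,0,0,0,0,0,0,0,0,0,0,0,0,0]

```text
time_s: 3.48
ee_pos: [0.6271, -0.1643, 0.3676]
tool_rot: [-180.0, 0.3, -29.0]
wrist_force: [-0.8, 0.1, 0.6]
width: 1.001
```

```bash
python3 - <<'E'
from h import *
s=r.sense();print(s['ee_pos'],s['tool_rot'],s['joint_vel'].round(2),s['wrist_force'])
cam('wrist','w1.png')
E
```

```text
[ 0.62714103 -0.16430532  0.36757808] [-179.98973912    0.3337707   -29.02519856] [-0.1  -0.14 -0.06 -0.19  0.04  0.05 -0.03] [-0.82691296  0.09629768  0.56094935]
```

View pics/w1.png

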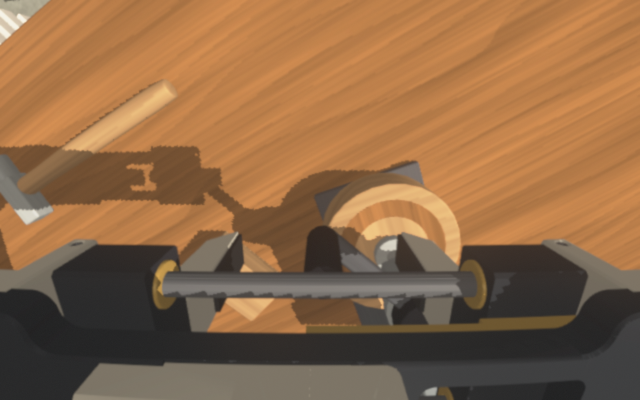

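The wrist view shows the post at about (322,250), midway between the finger pads at about (240,250) and (400,250). Closing now.

>>> carry_out:
  deltas: [0,0,0,0,0,0,0,0,0,0,0,0,0,0,0,0,0,0,0,0,0,0,0,0,0,0,0,0,0,0,0,0,0,0,0,0,0,0,0,0,0,0,0,0,0,0,0,0]
  jaw: 1

```text
time_s: 4.2
ee_pos: [0.6272, -0.1647, 0.3682]
tool_rot: [-180.0, 0.3, -29.1]
wrist_force: [-0.4, -1.3, -0.0]
width: 0.472
```

>>> carry_out:
  deltas: [0,0,0,0,0,0,0,0,0,0,0,0,0,0,0,0,0,0,0,0,0,0,0,0,0,0,0,0,0,0,0,0,0,0,0,0,0,0,0,0,0,0,0,0,0,0,0,0]

```text
time_s: 4.87
ee_pos: [0.6265, -0.1653, 0.3681]
tool_rot: [179.9, 0.3, -29.1]
wrist_force: [-0.4, -0.7, 0.1]
width: 0.213
```

```bash
cat > arc.py <<'E'
import sys
from h import *
C=np.array([.5326,-.1982]);R=.1003
s=r.sense();p=s['ee_pos'][:2];d=p-C;h=np.degrees(np.arctan2(d[1],d[0]))
print('t %.2f r %.4f h %.2f'%(s['time_s'],np.hypot(*d),h),s['ee_pos'],s['tool_rot'],'F',s['wrist_force'])
t=np.array([d[1],-d[0]])/np.hypot(*d);print('Ftan on tool',s['wrist_force'][:2]@t,'Frad',s['wrist_force'][:2]@d/np.hypot(*d))
M=Rm(s['tool_rot'])
q=p
for a in h+np.cumsum([float(x) for x in sys.argv[1:]]):
    n=C+R*np.array([np.cos(np.radians(a)),np.sin(np.radians(a))]);v=M.T@np.r_[n-q,0];print(v.round(4)[:2].tolist(),end=' ');q=n
E
python3 arc.py -3 -3 -3 -3 -3 -3 -3 -2
```

```text
t 4.87 r 0.0995 h 19.31 [ 0.62654759 -0.16527547  0.36805561] [179.93901714   0.34859295 -29.10882544] F [-0.35234143 -0.68555959  0.0821616 ]
Ftan on tool 0.5304477219452517 Frad -0.559250974951678
[0.0043, 0.003] [0.0036, 0.0038] [0.0034, 0.004] [0.0032, 0.0041] [0.003, 0.0043] [0.0028, 0.0045] [0.0025, 0.0046] [0.0016, 0.0031]
```

>>> carry_out:
  deltas: [0.004,0.003,0,0,0,0,0.0036,0.0038,0,0,0,0,0.0034,0.004,0,0,0,0,0.0032,0.0041,0,0,0,0,0.003,0.0043,0,0,0,0,0.0028,0.0045,0,0,0,0,0.0025,0.0046,0,0,0,0,0.0016,0.0031,0,0,0,0]

```text
time_s: 5.53
ee_pos: [0.6349, -0.1994, 0.368]
tool_rot: [-179.4, 0.5, -28.7]
wrist_force: [1.2, 4.3, 0.3]
width: 0.214
```

```bash
python3 arc.py -3 -3 -3 -3 -3 -3 -3 -2
```

```text
t 5.53 r 0.1023 h -0.64 [ 0.6349363  -0.19935205  0.36799034] [-179.43347426    0.5220673   -28.73815798] F [1.23115605 4.27046347 0.3114964 ]
Ftan on tool -4.284051788258108 Frad 1.1830062391749654
[0.0005, 0.0057] [0.0021, 0.0048] [0.0018, 0.0049] [0.0016, 0.005] [0.0013, 0.0051] [0.0011, 0.0051] [0.0008, 0.0052] [0.0004, 0.0035]
```

>>> carry_out:
  deltas: [0.001,0.005,0,0,0,0,0.0017,0.0048,0,0,0,0,0.0016,0.0049,0,0,0,0,0.0014,0.005,0,0,0,0,0.0011,0.0051,0,0,0,0,0.0009,0.0051,0,0,0,0,0.0006,0.0045,0,0,0,0,0.0003,0.003,0,0,0,0]

```text
time_s: 6.2
ee_pos: [0.6295, -0.2403, 0.368]
tool_rot: [-179.0, -0.4, -28.7]
wrist_force: [2.1, 2.7, 0.1]
width: 0.21
```

```bash
python3 arc.py -2 -2 -2 -2 -2 -1 -1 0
```

```text
t 6.20 r 0.1057 h -23.46 [ 0.62952148 -0.24026323  0.36797259] [-179.04103924   -0.3630223   -28.66413888] F [2.12706428 2.72717683 0.14766544]
Ftan on tool -3.3485539588231816 Frad 0.8654953914690716
[-0.0051, 0.004] [0.0001, 0.0035] [0.0, 0.0035] [-0.0001, 0.0035] [-0.0002, 0.0035] [-0.0002, 0.0017] [-0.0002, 0.0017] [0.0, 0.0]
```

>>> carry_out:
  deltas: [-0.001,0.0015,0,-0.2,0,0,-0.001,0.002,0,-0.2,0,0,-0.001,0.002,0,-0.2,0,0,-0.001,0.002,0,-0.2,0,0,-0.0005,0.0015,0,0,0,0,0,0.001,0,0,0,0,0,0,0,0,0,0,0,0,0,0,0,0]

```text
time_s: 6.87
ee_pos: [0.6231, -0.2499, 0.3681]
tool_rot: [-179.6, -1.0, -28.9]
wrist_force: [2.5, 3.9, -0.3]
width: 0.213
```

```bash
python3 arc.py -2 -2 -2 -1 -1 0 0 0
```

```text
t 6.87 r 0.1042 h -29.72 [ 0.62313366 -0.24988742  0.36807151] [-179.59938336   -0.97941001  -28.88837341] F [ 2.4904972   3.9291385  -0.31912247]
Ftan on tool -4.6469980929208115 Frad 0.21474268041610656
[-0.0041, 0.0034] [-0.0002, 0.0035] [-0.0004, 0.0035] [-0.0002, 0.0017] [-0.0003, 0.0017] [0.0, 0.0] [0.0, 0.0] [0.0, 0.0]
```

>>> carry_out:
  deltas: [-0.0008,0.002,0,0,-0.2,0,-0.0008,0.002,0,0,-0.2,0,-0.0008,0.002,0,0,-0.2,0,-0.0008,0.002,0,0,-0.2,0,-0.0005,0.002,0,0,0,0,-0.0003,0.001,0,0,0,0,0,0,0,0,0,0,0,0,0,0,0,0]

```text
time_s: 7.53
ee_pos: [0.6209, -0.2539, 0.3681]
tool_rot: [-179.0, -1.1, -28.5]
wrist_force: [2.5, 3.3, -0.5]
width: 0.214
```

```bash
python3 arc.py -2 -2 -2 -1 -1 0 0 0; python3 - <<'E'
from h import *
c=cam('top','t2.png');im=c['pixels'][:,:,::-1]
cv2.imwrite('pics/t2c.png',cv2.resize(im[140:320,360:500],None,fx=3.3,fy=3.3,interpolation=cv2.INTER_CUBIC))
E
```

```text
t 7.53 r 0.1044 h -32.26 [ 0.6208743  -0.25390937  0.36809061] [-178.97052507   -1.06348303  -28.51486302] F [ 2.46837099  3.26769544 -0.54632275]
Ftan on tool -4.080774153165288 Frad 0.34346927635245117
[-0.0044, 0.0032] [-0.0004, 0.0035] [-0.0005, 0.0035] [-0.0003, 0.0017] [-0.0003, 0.0017] [0.0, 0.0] [0.0, 0.0] [0.0, 0.0]
```

View pics/t2c.png

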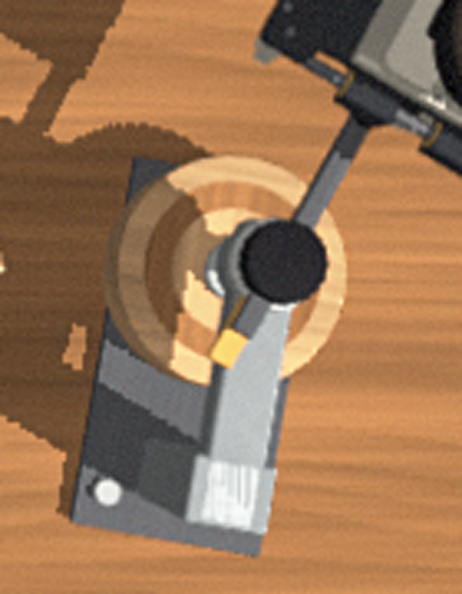

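The crop shows the lever turned well round, with the brass pointer block at about (230,348), close to the tail line. I'll measure the pointer and bar directions numerically.

```bash
cat > ang.py <<'E'
from h import *
def ang(im,W,tag):
    C=np.array([.5326,-.1982]);b,g,rr=[im[...,i].astype(int) for i in range(3)]
    d=W[...,:2]-C;rad=np.hypot(d[...,0],d[...,1]);z=W[...,2]
    th=np.degrees(np.arctan2(d[...,1],d[...,0]))
    m=(z>.13)&(rad>.03)&(rad<.085)
    brass=m&(rr-b>.45*rr)&(rad>.045)
    t=th[brass];print(tag,'brass n',brass.sum(),'z',np.median(z[brass]),'rad',np.median(rad[brass]),'ang %.2f'%(np.median(t)%360),'centroid',W[brass].mean(0))
    bar=m&(abs(z-.177)<.007)&(rad>.035)&(rad<.07)
    for nm,mm in(('bar',bar&(abs(th)<75)),('tail',m&~brass&(abs(z-.172)<.012)&(abs(th)>110)&(rad<.06))):
        if mm.sum()>3:
            P=d[mm];print('  ',nm,mm.sum(),'median ang %.2f'%(np.median(th[mm]%360)),'z',np.median(z[mm]))
if __name__=='__main__':
    import sys
    if len(sys.argv)>1:
        c=cam('top',sys.argv[1]);ang(c['pixels'][:,:,::-1],world(c),sys.argv[1])
    else:
        ang(cv2.imread('pics/top0.png'),np.load('top0.npy'),'start')
E
python3 ang.py; python3 ang.py t3.png; python3 arc.py 0
```

```text
start brass n 91 z 0.16167075080103432 rad 0.05717890350110648 ang 198.98 centroid [ 0.48190366 -0.21587069  0.1616117 ]
   bar 126 median ang 20.45 z 0.17549356840372582
   tail 82 median ang 197.78 z 0.17408111963423417
t3.png brass n 134 z 0.16257216377676537 rad 0.06035879397282719 ang 146.46 centroid [ 0.52233175 -0.19381227  0.20806822]
   bar 141 median ang 331.01 z 0.1754269755658413
   tail 73 median ang 148.77 z 0.17419663597318702
t 7.63 r 0.1043 h -32.28 [ 0.62081975 -0.25393299  0.36804414] [-178.96706449   -1.05848662  -28.52098618] F [2.64809818 3.74058779 0.45890868]
Ftan on tool -4.576721143922683 Frad 0.24092428444750189
[-0.004, -0.0003]
```

```bash
sed -i "s/^s=r.sense();p=.*;d=p-C/s=r.sense();p=(s['ee_pos']+.159*Rm(s['tool_rot'])[:,2])[:2];d=p-C/" arc.py; sed -i "s/brass=m&/brass=m\&(z<.168)\&/" ang.py
python3 arc.py -2 -2 -2 -2 -2 -2 -1 0; python3 ang.py t4.png
```

```text
t 7.63 r 0.1071 h -30.65 [ 0.62081975 -0.25393299  0.36804414] [-178.96706449   -1.05848662  -28.52098618] F [2.64809818 3.74058779 0.45890868]
Ftan on tool -4.567997625043488 Frad 0.37123932666481474
[-0.007, 0.0032] [-0.0003, 0.0035] [-0.0004, 0.0035] [-0.0006, 0.0035] [-0.0007, 0.0034] [-0.0008, 0.0034] [-0.0004, 0.0017] [0.0, 0.0] t4.png brass n 83 z 0.1618047281154108 rad 0.05592786785732588 ang 150.27 centroid [ 0.4841677  -0.17031463  0.1611091 ]
   bar 143 median ang 331.03 z 0.17547974806008682
   tail 74 median ang 148.97 z 0.17420244257134931
```

```bash
python3 -c "
from h import *
cam('wrist','w2.png')"
```

```text
(no output)
```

View pics/w2.png

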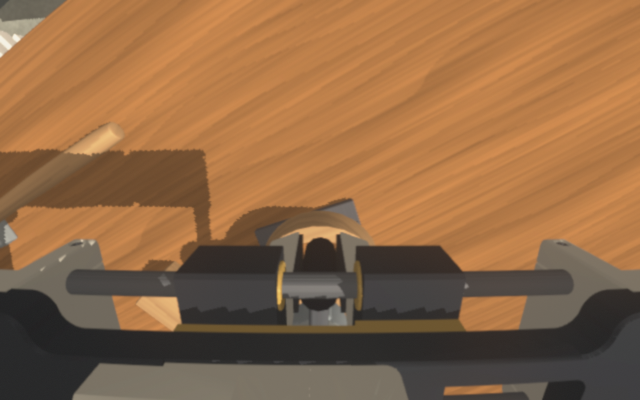

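The wrist view shows the post top at about (320,240), still between the pads but displaced toward their inner edge. I'll recentre inward and straighten the tool while advancing.

>>> carry_out:
  deltas: [-0.0015,0.002,0,-0.3,-0.4,0,-0.002,0.003,0,-0.3,-0.4,0,-0.002,0.003,0,-0.3,-0.4,0,-0.002,0.003,0,-0.3,-0.3,0,-0.0015,0.003,0,-0.2,-0.2,0,-0.001,0.002,0,0,0,0,0,0,0,0,0,0,0,0,0,0,0,0]

```text
time_s: 8.4
ee_pos: [0.6194, -0.2549, 0.3681]
tool_rot: [-178.8, -1.4, -27.9]
wrist_force: [3.2, 3.7, 0.5]
width: 0.207
```

```bash
python3 arc.py -2 -2 -2 -2 -2 -2 -1 0; python3 ang.py t5.png
```

```text
t 8.40 r 0.1072 h -31.16 [ 0.61938088 -0.25486271  0.36814189] [-178.78333896   -1.36104017  -27.91389205] F [3.24819862 3.72741634 0.53366727]
Ftan on tool -4.87036267212003 Frad 0.8508785339146011
[-0.0071, 0.0031] [-0.0004, 0.0035] [-0.0005, 0.0035] [-0.0006, 0.0034] [-0.0007, 0.0034] [-0.0009, 0.0034] [-0.0005, 0.0017] [0.0, 0.0] t5.png brass n 83 z 0.16103879386292808 rad 0.05586489007476897 ang 149.93 centroid [ 0.48437789 -0.17040949  0.16074426]
   bar 143 median ang 330.57 z 0.17547235040418263
   tail 72 median ang 149.07 z 0.17398639912659103
```

>>> carry_out:
  deltas: [-0.003,0.005,0,-0.3,-0.4,0,-0.004,0.007,0,-0.3,-0.4,0,-0.004,0.007,0,-0.3,-0.4,0,-0.004,0.007,0,-0.3,-0.4,0,-0.002,0.004,0,0,0,0,0,0.002,0,0,0,0,0,0,0,0,0,0,0,0,0,0,0,0]

```text
time_s: 9.12
ee_pos: [0.6047, -0.2693, 0.3683]
tool_rot: [-178.5, -2.1, -27.4]
wrist_force: [3.5, 3.6, -0.2]
width: 0.208
```

```bash
python3 arc.py -2 -2 -2 -2 -2 -2 -1 0; python3 ang.py t6.png
```

```text
t 9.12 r 0.1057 h -41.46 [ 0.6046523  -0.26931488  0.36833452] [-178.45186882   -2.11400389  -27.37611276] F [ 3.50807645  3.57433311 -0.19303596]
Ftan on tool -5.001346849226055 Frad 0.2626542182206753
[-0.0062, 0.0021] [-0.001, 0.0033] [-0.0011, 0.0033] [-0.0013, 0.0033] [-0.0014, 0.0032] [-0.0015, 0.0032] [-0.0008, 0.0016] [0.0, 0.0] t6.png brass n 84 z 0.16185848419424037 rad 0.05545527926878102 ang 149.82 centroid [ 0.48470849 -0.17054663  0.16142796]
   bar 141 median ang 319.45 z 0.1752462085772788
   tail 87 median ang 141.56 z 0.17343767519743836
```

The pointer has stayed at 149.8° while the lever moved to about -40.5°. That puts the clutch at about 0.20 rad, past the first click. I'll nudge about 4° more for margin.

>>> carry_out:
  deltas: [-0.003,0.005,0,0,0,0,-0.004,0.006,0,0,0,0,-0.003,0.004,0,0,0,0,0,0.001,0,0,0,0,0,0,0,0,0,0,0,0,0,0,0,0,0,0,0,0,0,0,0,0,0,0,0,0]

```text
time_s: 9.83
ee_pos: [0.5954, -0.2749, 0.3684]
tool_rot: [-177.7, -3.2, -27.1]
wrist_force: [4.8, 3.5, -0.8]
width: 0.222
```

```bash
python3 arc.py -2; python3 ang.py t7.png;  python3 - <<'E'
from h import *
im=cv2.imread('pics/t7.png')
cv2.imwrite('pics/t7c.png',cv2.resize(im[140:320,360:500],None,fx=3.3,fy=3.3,interpolation=cv2.INTER_CUBIC))
E
```

```text
t 9.83 r 0.1051 h -45.61 [ 0.59538324 -0.27492232  0.36839868] [-177.72284459   -3.1917046   -27.09817446] F [ 4.77934399  3.5395392  -0.83383841]
Ftan on tool -5.891388444973369 Frad 0.8136393153997897
[-0.0057, 0.0018] t7.png brass n 84 z 0.16132308098739367 rad 0.05571872432679659 ang 150.26 centroid [ 0.4843693  -0.17061131  0.16100498]
   bar 140 median ang 314.89 z 0.1754142093417012
   tail 95 median ang 138.98 z 0.173567205793156
```

View pics/t7c.png

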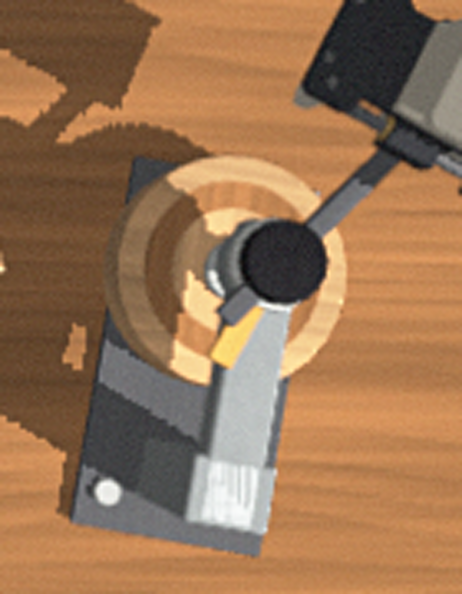

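The crop shows the brass pointer at about (240,335), clearly out beside the dark tail at about (240,305). The clutch is at about 0.28 rad, between the clicks. Releasing now.

>>> carry_out:
  deltas: [0,0,0,0,0,0,0,0,0,0,0,0,0,0,0,0,0,0,0,0,0,0,0,0,0,0,0,0,0,0,0,0,0,0,0,0,0,0,0,0,0,0,0,0,0,0,0,0]
  jaw: 0

```text
time_s: 10.55
ee_pos: [0.5918, -0.2816, 0.368]
tool_rot: [-178.2, -3.1, -27.4]
wrist_force: [-0.7, 0.5, -0.2]
width: 0.746
```

>>> carry_out:
  deltas: [0,0,0,0,0,0,0,0,0,0,0,0,0,0,-0.004,0,0,0,0,0,-0.008,0,0,0,0,0,-0.012,0,0,0,0,0,-0.012,0,0,0,0,0,-0.012,0,0,0,0,0,-0.012,0,0,0]

```text
time_s: 11.22
ee_pos: [0.5873, -0.2812, 0.4313]
tool_rot: [-178.2, -2.9, -27.4]
wrist_force: [0.4, 0.3, 0.3]
width: 0.998
```

>>> carry_out:
  deltas: [0,0,-0.015,0,0,0,0,0,-0.015,0,0,0,0,0,-0.015,0,0,0,0,0,-0.01,0,0,0,0,0,-0.005,0,0,0,0,0,0,0,0,0,0,0,0,0,0,0,0,0,0,0,0,0]

```text
time_s: 11.88
ee_pos: [0.5837, -0.2809, 0.5065]
tool_rot: [-178.2, -3.7, -27.4]
wrist_force: [-1.1, -0.8, -0.1]
width: 1.005
```

```bash
python3 ang.py t8.png; python3 - <<'E'
from h import *
s=r.sense();print(s['time_s'],s['ee_pos'],s['wrist_force'],s['width'],abs(s['joint_vel']).max())
W=world(cam('top'));w=W[150:180,165:195];m=w[...,2]>.2245;print('idle post',w[m].mean(0))
W=np.load('top0.npy');w=W[150:180,165:195];m=w[...,2]>.2245;print('idle start',w[m].mean(0))
im=cv2.imread('pics/t8.png')
cv2.imwrite('pics/t8c.png',cv2.resize(im[140:320,360:500],None,fx=3.3,fy=3.3,interpolation=cv2.INTER_CUBIC))
E
```

```text
t8.png brass n 84 z 0.16107255699034873 rad 0.05576145003893248 ang 150.14 centroid [ 0.48445807 -0.17069453  0.16051754]
   bar 141 median ang 314.96 z 0.17574214610696093
   tail 91 median ang 138.34 z 0.1735639992035014
11.9333 [ 0.58360422 -0.28089702  0.50611873] [-0.05654391 -0.54598107 -0.60015664] 0.999858198699407 0.5348103708928196
idle post [0.61893518 0.29135288 0.22732439]
idle start [0.61884904 0.29126069 0.2273885 ]
```

View pics/t8c.png

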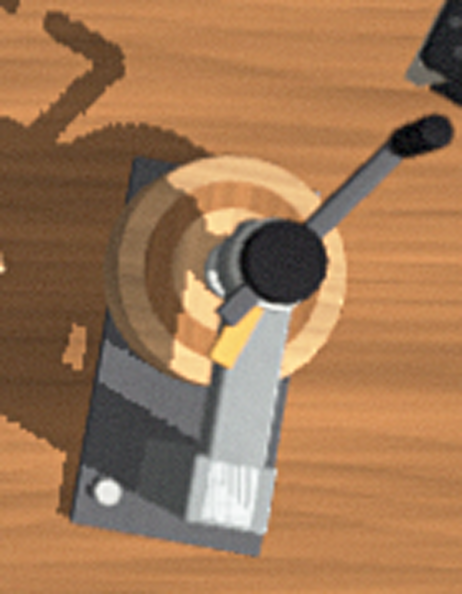

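The lever stayed put on release: the post is free at about (422,135) in the crop, the pointer is out beside the tail, and the idle post has not moved. Handing in.

```bash
python3 -c "
from h import *
print(r.finish_job())"
```

```text
the job is handed in; nothing more can be done
None
```

I swung the lever of the clamp holding the blank clockwise until the screw came up tight and the clutch slipped past its first click. I then let go, lifted clear and handed the job in at about 12 s.

**Last checks, after release:**
- **Clutch:** the brass pointer stayed at about 150° while the lever went on to about -45°. That puts the clutch at about 0.28 rad, between the clicks at 0.15 and 0.65. This comes from the pictures only, since no click signal is available. I estimate it is good to about 0.03 rad.
- **Release:** the lever did not move when I let go or lifted. The gripper is open and well clear, and the wrist force is back to noise level.
- **Idle clamp:** its post is within 0.2 mm of where it started.

**What disagreed:**
- **Grip slip:** the post slid about 5–7 mm along the pads during the swing, and the tool tilted by about 3–4° under load. I therefore judged the final angle from the lever and pointer in the top camera, not from the tool position.
- **Force:** the readings between moves were only about 5 N, because each pause relaxed the push. They never showed the 9 N slip force directly.

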